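# Hang the washed film in the dryer and start the blower

## Robot

A 6-joint arm with a two-finger parallel gripper is mounted at the origin on the work surface. World frame = base frame: x ahead of the robot, y to its left, z up, the work surface at z = 0. Lengths are in m, angles in rad, forces in N, time in s.
With the tool pointing down it reaches from about 0.35 to 0.925 m from the base axis. Payload 6.4 kg.
Tool frame: the origin (TCP) lies midway between the tips of the shut fingers; the grasp point (between the pads) lies 19 mm behind it; z points along the fingers, y is the line along which they close (so a half turn about z gives the same grasp; the last joint's range is limited). The gripper opens to 94 mm and grips with 3 to 60 N. Pads are 16 mm wide; open, the fingers measure 119 mm over their backs; the gripper's body (75 mm by 177 mm) begins 78 mm behind the grasp point.
Start: joints at [1.164, 0.245, 1.558, -0, 1.339, -0.174], TCP at [0.15, 0.632, 0.205] pointing down, gripper open.
Joint ranges: [-3.13, 3.13], [-1.02, 2.26], [0.13, 2.54], [-0.95, 4.09], [0.21, 2.88], [-2.74, 2.74]. Speed limits (rad/s): [2.57, 2.57, 3.14, 3.14, 3.14, 3.14].

## Interface

Orientations are given as a unit quaternion [x, y, z, w].
In Python, from workcell import manip gives the robot as it stands.
- The arm moves only by the shell command python3 -m inch 'ROWS' [OPENING] [FORCE]. ROWS is a JSON object of lists of equal length, an entry for each row: "dp": the shift along the tool's x, y, z each as a share of 300 mm, from -1 to 1, a list of three; "dr": the turn, a rotation vector about the tool's x, y, z each as a share of 120 degrees, from -1 to 1, a list of three. A call has 1 to 20 rows; each row is the pose to reach, as a shift and turn from the pose commanded when the call began, along the tool's axes at that moment; what a row does not reach only later rows make up. A row lasts 1/10 s, in which the tool goes at most 50 mm and 8.59 degrees, less where a joint would pass 70% of its speed; a pose out of reach is approached as far as the arm can. A call with a number of a shift or a turn outside -1 to 1 is refused whole. A call with a gripper value outside its range is refused whole. OPENING is the closure, from -1 (fully open) to 1 (shut), set as the call begins (- or left out, the last holds). The fingers move at their own pace and stop on an object; FORCE is the grip in N (left out, the last holds). Time passes only in rows, so rows that repeat a pose let the fingers close. It gives the time, the measured TCP pose, the force, the opening and the grip force at its end, in the units of the state.
- manip.get_state(): the state, without advancing time (a new reading comes with each control period).
- manip.read_camera(name): name is "scene" or "top"; returns a dict with "img" (400x640x3 uint8, red, green, blue), "fx", "fy", "cx", "cy" (pixels), "k1" (the pictures are not rectified: a ray, as slopes to the right and down, at radius r is drawn at 1 + k1 r^2 times it, then the intrinsics apply), "xyz" and "orientation" of the camera in the world. Camera axes: x right, y down, z forward; pixel columns grow to the right and rows downward; lengths in m; the calibration is good to about 2 mm. A picture is of the moment at which its call begins. There is no depth.
- manip.job_done(): hands the job in; it is judged then, once.
The state is a dict: "time_s": time; "joints": joint angles; "joint_vel": joint speeds; "joint_efforts": joint torques, N m; "tcp_pos": TCP position; "tcp_rot": TCP orientation; "force": force on the tool from outside, world axes, zero at the start; "moment": the same for the moment, N m; "finger_gap": finger opening in m; "finger_force": force on a finger pad.
Only numpy, scipy, OpenCV 4.12 (cv2) and the standard library are available. Lean on these libraries where they do the work, as an engineer would, in place of code of your own. Each camera call takes 0.05 s, during which the arm holds its last target. There are 200 camera calls.

## Task

The two film hangers that hold film in the wash tank are ready to dry: carry each to the film dryer and lower it, without dropping it, so that it hangs square across both rails with at least 30 mm from its middle to that of any other hanger there. Let nothing touch the films, leave the empty hanger in the tank, and do not disturb the films already drying or anything else on the bench. Once both hang free, flip the dryer's red switch on.

Things in the scene. Friction and masses are not known exactly. Their poses are not given: they have to be found in the camera images.
- hanger1_grip (a point): Centre of the black grip of hanger 1 (with film 1, in the tank). Steel hanger, all in one upright plane: crossbar 150 mm long (its x), 5 thick (y), 8 high; on its middle a grip block 30 (x) x 10 (y) x 32 mm high; below the bar a frame 77 mm wide, 6 thick, reaching 103 mm under the bar's underside. The grip centre is 24 mm above the bar's underside; z up, x along the bar. About 90 g.
- hanger2_grip (a point): Centre of the black grip of hanger 2 (with film 2, in the tank); the same in shape and axes as hanger 1.
- film1: Dark brown sheet of film, 66 x 90 mm, fixed in the frame of hanger 1; origin at its centre, 74 mm below the centre of that grip. Nothing may touch it.
- film2: The same in hanger 2.
- spare_grip (a point): Centre of the white grip of the empty hanger (same shape, no film: one sees through its frame). It hangs in the tank with the other two, in any of the three places, 55 mm apart, and stays there.
- drying1_grip (a point): Centre of the black grip of a like hanger with film that already hangs on the dryer's rails, in their right-hand half seen from the robot; left alone.
- drying2_grip (a point): Centre of the black grip of a like hanger with film that already hangs on the dryer's rails, in their left-hand half seen from the robot; left alone.
- tank: Clear acrylic wash tank, open on top, fixed; outside 126 mm (its x, away from the robot) x 190 mm (y) x 160 mm high, walls 6 mm. The hangers hang with their bars along its x across the near and far rims, bar undersides at 160 mm. Origin: centre of its underside.
- dryer: Film dryer, fixed. Origin: on the table midway between its two rails; x away from the robot, y along the rails to the left, z up. Over the far half is a white blower hood: x 8 to 125, y -190 to 190, z 410 to 500 mm, on uprights at x = 103, y = -168 and 168 mm. Over the near half it is open, so the hand must lean back about 30 to 40 degrees, fingers down and away. Base and drip tray: under 30 mm high.
- rail_near: The dryer's steel rail nearer the robot: round, 10 mm thick, 360 mm long; origin at its middle, running along its y, at x = -58, z = 170 mm in the dryer's frame (top at 175 mm). Short posts at its ends.
- rail_far: The dryer's far rail, alike, at x = +58 mm in the dryer's frame.
- switch (a joint): Red bat toggle of the dryer's blower. 0 = off (leaning 0.5 rad to the dryer's -y, right), 1.0 = on (leaning 0.5 rad to +y, left). Over-centre: past the middle (0.5) it falls to that end; under 1 N at the tip moves it.
- switch_pivot (a point): Pivot of the toggle, on the top of the white switch box in front of the dryer, 50 mm above the table, at x = -140, y = -100 mm in the dryer's frame. The box is 50 (x) x 90 (y) mm about it and 50 mm high.
- switch_tip (a point): Centre of the toggle's round tip, 14 mm thick, 40 mm from the pivot; the shank is 9 mm thick. Moves with the toggle.
- bottle: Amber bottle, 64 mm across, 205 mm tall, loose, between tank and dryer; origin at its foot.
- beaker: Clear beaker, 68 mm across, 105 mm tall, loose, between tank and dryer, nearer the robot; origin at its foot.
- graduate: Clear measuring cylinder, tube 48 mm across, 235 mm tall, blue foot 76 mm across, loose, to the right of the tank; origin at its foot. (Not listed: a print tray with tongs, 60 mm high, close in front of the robot, and fixed kit along the back and sides of the bench, over 0.75 m ahead or 0.5 m aside.)
- loupe: Black and silver focusing loupe, 60 mm across, 76 mm tall, loose, at the left in front of the dryer; origin at its foot.

How it is judged:
By the outcome, as a careful person would: the job done as asked, in the order asked, and still so for the second after the job is handed in, with the robot touching nothing.
It also fails if it takes over 72 s, if anything falls off the work surface, if the arm or the gripper's body presses on something with over 40 N, if the wrist force passes 120 N, or if a joint passes its speed limit or range.

## Working session

There is one attempt and no reset: what is moved stays moved. The work goes in short steps, Python scripts to look and compute and a shell command to move; the robot and the scene stay as the last step left them, time stands still between calls to the robot, and variables do not carry over. Pictures are saved under pics/ and viewed, at most 10 in all, crops included, and the job is handed in when it is done.

```bash
ls; mkdir -p pics; python3 - <<'E'
from workcell import manip
import cv2
s=manip.get_state();print({k:s[k] for k in('time_s','tcp_pos','tcp_rot','finger_gap','force')})
for n in('scene','top'):
    c=manip.read_camera(n);print(n,{k:c[k] for k in c if k!='img'});cv2.imwrite(f'pics/{n}0.png',c['img'][:,:,::-1])
E
```

```text
pics
{'time_s': 0.0, 'tcp_pos': array([0.14972826, 0.63192167, 0.20438138]), 'tcp_rot': array([ 1.16126990e-01,  9.93233938e-01, -8.90559106e-04, -2.72505895e-04]), 'finger_gap': 0.09378520324498274, 'force': array([-0.19985847,  0.66181798, -0.7940806 ])}
scene {'fx': 374.1233384741446, 'fy': 374.1233384741446, 'cx': 318.1203021244725, 'cy': 202.8618170808726, 'k1': -0.060554090522420126, 'xyz': array([ 0.38051934, -0.75741841,  0.98760243]), 'orientation': array([ 0.93206657, -0.07702813,  0.02392278, -0.35319438])}
top {'fx': 509.172767332702, 'fy': 509.172767332702, 'cx': 321.02169916619766, 'cy': 207.85397896266886, 'k1': -0.0968686459842256, 'xyz': array([ 0.28237787, -0.05666937,  1.70689993]), 'orientation': array([-0.69765003,  0.71384782, -0.04457555,  0.04145772])}
```

View pics/scene0.png

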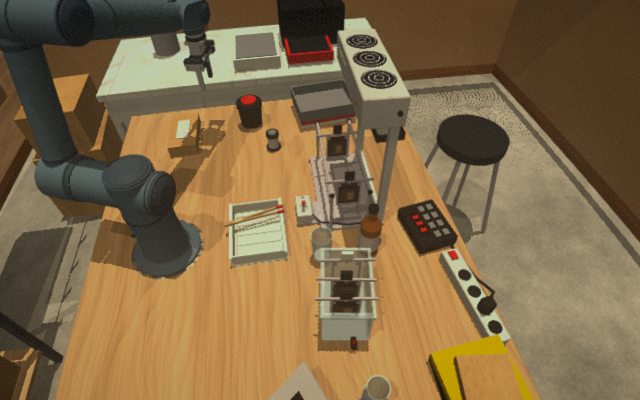

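View pics/top0.png

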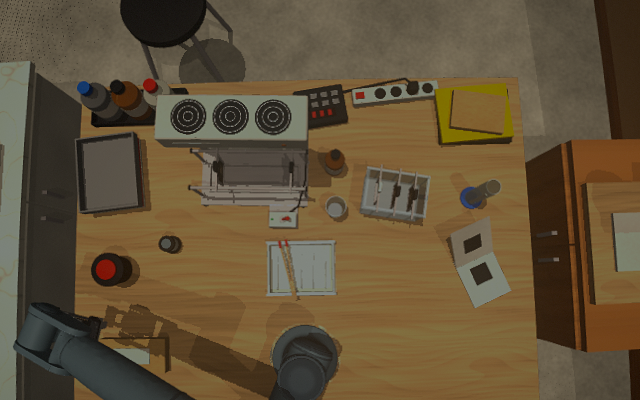

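The scene view shows the tank at about (347,290), the dryer at (345,175) and the switch box at (304,205). The top view has the tank at (395,195), its three hangers at x≈378–415, the dryer at (250,170) and the switch at (285,218). I'll enlarge both areas next.

```bash
cat > h.py <<'E'
import numpy as np, cv2
from workcell import manip
from scipy.spatial.transform import Rotation as R
def ray(c,u,v):
    d=np.array([(u-c['cx'])/c['fx'],(v-c['cy'])/c['fy']]);s=d.copy()
    for _ in range(20): s=d/(1+c['k1']*(s@s))
    r=R.from_quat(c['orientation']).apply([s[0],s[1],1]);return np.array(c['xyz']),r/np.linalg.norm(r)
def onz(c,u,v,z):
    o,r=ray(c,u,v);return o+r*(z-o[2])/r[2]
def tri(c1,p1,c2,p2):
    (a,r),(b,s)=ray(c1,*p1),ray(c2,*p2)
    t=np.linalg.lstsq(np.c_[r,-s],b-a,rcond=None)[0];P,Q=a+t[0]*r,b+t[1]*s
    return (P+Q)/2,np.linalg.norm(P-Q)
def proj(c,p):
    q=R.from_quat(c['orientation']).inv().apply(np.array(p)-c['xyz']);s=q[:2]/q[2];s=s*(1+c['k1']*(s@s))
    return np.array([c['cx']+c['fx']*s[0],c['cy']+c['fy']*s[1]])
def crop(img,x0,y0,w,h,k):
    return cv2.resize(img[y0:y0+h,x0:x0+w],None,fx=k,fy=k,interpolation=cv2.INTER_CUBIC)
E
python3 - <<'E'
import cv2,numpy as np
from h import crop
a=cv2.imread('pics/scene0.png');b=cv2.imread('pics/top0.png')
A=np.clip(a*1.6,0,255).astype('uint8');B=np.clip(b*1.6,0,255).astype('uint8')
m=np.vstack([np.hstack([crop(A,300,240,80,60,5),crop(B,355,160,80,60,5)]),np.hstack([crop(A,290,115,100,75,4),crop(B,185,135,134,100,3)[:300,:400]])])
cv2.imwrite('pics/mos.png',m);print(m.shape)
E
```

```text
(600, 800, 3)
```

View pics/mos.png

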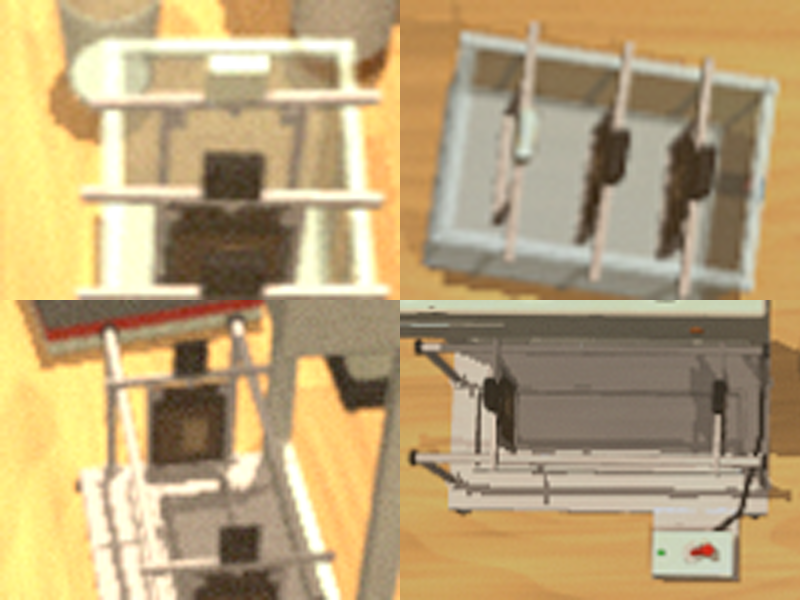

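Top row: the white spare is in the left slot, with the two film hangers in the middle and right slots. Bottom row: the two drying hangers sit near the rail ends and the middle is free. Next I'll triangulate from these picks.

```bash
cat > m.py <<'E'
from h import *
cs=manip.read_camera('scene');ct=manip.read_camera('top')
def S(X,Y):return (300+(X+.5)/5-.5,240+(Y+.5)/5-.5)
def T(X,Y):return (355+(X-400+.5)/5-.5,160+(Y+.5)/5-.5)
def SD(X,Y):return (290+(X+.5)/4-.5,115+(Y-300+.5)/4-.5)
def TD(X,Y):return (185+(X-400+.5)/3-.5,135+(Y-300+.5)/3-.5)
E
python3 - <<'E'
from m import *
np.set_printoptions(precision=4,suppress=True)
for n,a,b in [('spare far',S(381,96),T(533,22)),('spare near',S(66,97),T(511,261)),
 ('mid far',S(384,199),T(629,42)),('mid near',S(82,193),T(595,279)),('right far',S(389,292),T(708,59)),
 ('midgrip top',S(233,157),T(618,155)),('sparegrip top',S(238,62),T(527,135)),
 ('railN R',SD(165,600),TD(768,461)) ,('railN L',SD(108,332),TD(413,458)),('railF L',SD(237,325),TD(420,347)),
 ('dryR near end',SD(143,570),TD(716,462)),('dryR far end',SD(333,555),TD(721,345)),
 ('dryL near',SD(108,383),TD(490,463)),('dryL far',SD(268,371),TD(500,347)),
 ('dryR grip',SD(239,530),TD(719,381)),('dryL grip',SD(191,345),TD(491,381))]:
    p,e=tri(cs,a,ct,b);print(n,p,round(e,4))
for n,q in[('mid far',T(629,42)),('mid near',T(595,279)),('right far',T(708,59)),('right near',T(683,300)),('spare far',T(533,22)),('spare near',T(511,261))]:print(n,onz(ct,*q,.168))
for n,q in[('rNL',TD(413,458)),('rNR',TD(768,461)),('rFL',TD(420,347)),('rFR',TD(768,350))]:print(n,onz(ct,*q,.175))
print('tip top',onz(ct,*TD(703,552),.09),'box corners',[onz(ct,*TD(*q),.05) for q in[(655,512),(738,515),(652,575),(735,578)]])
E
```

```text
spare far [ 0.6045 -0.255   0.1647] 0.0023
spare near [ 0.4486 -0.2345  0.1757] 0.0101
mid far [ 0.5905 -0.314   0.1646] 0.0019
mid near [ 0.4431 -0.2864  0.1665] 0.001
right far [ 0.5796 -0.363   0.1632] 0.0029
midgrip top [ 0.5149 -0.2984  0.2001] 0.0027
sparegrip top [ 0.5287 -0.2442  0.1991] 0.0033
railN R [ 0.5277 -0.0259  0.2008] 0.0027
railN L [0.5441 0.3386 0.1705] 0.0021
railF L [0.6617 0.3335 0.1669] 0.003
dryR near end [0.526  0.0272 0.1805] 0.0075
dryR far end [0.6601 0.0195 0.1781] 0.0169
dryL near [0.5335 0.2575 0.1777] 0.0024
dryL far [0.663 0.247 0.179] 0.0158
dryR grip [0.5994 0.0213 0.2168] 0.012
dryL grip [0.6068 0.2492 0.2156] 0.009
mid far [ 0.5888 -0.3133  0.168 ]
mid near [ 0.4424 -0.2862  0.168 ]
right far [ 0.5772 -0.3619  0.168 ]
right near [ 0.4283 -0.3396  0.168 ]
spare far [ 0.6026 -0.2544  0.168 ]
spare near [ 0.4546 -0.2353  0.168 ]
rNL [0.5423 0.3374 0.175 ]
rNR [ 0.5305 -0.0253  0.175 ]
rFL [0.6582 0.3315 0.175 ]
rFR [ 0.6458 -0.0276  0.175 ]
tip top [0.4479 0.0475 0.09  ] box corners [array([0.4972, 0.102 , 0.05  ]), array([0.4918, 0.0112, 0.05  ]), array([0.4281, 0.106 , 0.05  ]), array([0.4228, 0.0157, 0.05  ])]
```

```bash
cat > plan.py <<'E'
from h import *
def pose(g,yaw,tilt,back=.019):
    u=np.array([np.cos(np.radians(yaw)),np.sin(np.radians(yaw)),0]);t=np.radians(tilt)
    z=np.sin(t)*u-np.cos(t)*np.array([0,0,1]);y=np.array([-u[1],u[0],0])
    M=np.c_[np.cross(y,z),y,z];return np.array(g)+back*z,R.from_matrix(M)
def plan(way,cur=None):
    s=manip.get_state()
    p,r=cur or (np.array(s['tcp_pos']),R.from_quat(s['tcp_rot']))
    for w in way:
        P,Q=pose(*w);d=r.inv().apply(P-p);v=(r.inv()*Q).as_rotvec()
        print('dp',np.round(d/.3,3),'dr',np.round(v/np.radians(120),3),'rows',int(np.ceil(max(np.linalg.norm(d)/.05,np.degrees(np.linalg.norm(v))/8.59))));p,r=P,Q
E
python3 - <<'E'
from plan import *
plan([((.20,.50,.42),-13.3,0),((.40,.28,.40),-10,35),((.44,.02,.40),-10,35),((.47,-.25,.36),-10,35),((.503,-.351,.26),-9,35)])
E
```

```text
dp [-0.264 -0.391 -0.654] dr [-0.001 -0.    -0.   ] rows 5
dp [-0.854 -0.558  0.055] dr [-0.008 -0.292 -0.027] rows 7
dp [-0.231 -0.83   0.162] dr [0. 0. 0.] rows 6
dp [-0.132 -0.869  0.255] dr [0. 0. 0.] rows 6
dp [ 0.055 -0.312  0.369] dr [-0.005 -0.    -0.007] rows 3
```

```bash
python3 -m inch '{"dp":[[-0.264,-0.391,-0.654],[-0.264,-0.391,-0.654],[-0.264,-0.391,-0.654],[-0.264,-0.391,-0.654],[-0.264,-0.391,-0.654],[-0.264,-0.391,-0.654],[-0.264,-0.391,-0.654]],"dr":[[0,0,0],[0,0,0],[0,0,0],[0,0,0],[0,0,0],[0,0,0],[0,0,0]]}' 0.15 40
python3 -m inch '{"dp":[[-0.854,-0.558,0.055],[-0.854,-0.558,0.055],[-0.854,-0.558,0.055],[-0.854,-0.558,0.055],[-0.854,-0.558,0.055],[-0.854,-0.558,0.055],[-0.854,-0.558,0.055],[-0.854,-0.558,0.055],[-0.854,-0.558,0.055],[-0.854,-0.558,0.055]],"dr":[[-0.008,-0.292,-0.027],[-0.008,-0.292,-0.027],[-0.008,-0.292,-0.027],[-0.008,-0.292,-0.027],[-0.008,-0.292,-0.027],[-0.008,-0.292,-0.027],[-0.008,-0.292,-0.027],[-0.008,-0.292,-0.027],[-0.008,-0.292,-0.027],[-0.008,-0.292,-0.027]]}'
python3 - <<'E'
from plan import *
print(manip.get_state()['joints'])
plan([((.44,.02,.40),-10,35),((.47,-.25,.36),-10,35),((.503,-.351,.26),-9,35)])
E
```

```text
time_s: 0.9
tcp_pos: [0.2002, 0.5, 0.4022]
tcp_rot: [0.117, 0.993, 0.001, 0.0]
force: [-0.5, 0.2, -1.4]
finger_gap: 0.0423
finger_force: 0.0
time_s: 1.9
tcp_pos: [0.4098, 0.2795, 0.3846]
tcp_rot: [0.082, 0.95, -0.027, 0.299]
force: [-0.4, 0.6, 0.3]
finger_gap: 0.0397
finger_force: 0.0
[ 0.59733863 -0.47153381  1.98498507 -0.44364395  1.19885187 -0.72967116]
dp [-0.231 -0.835  0.164] dr [ 0.    -0.     0.001] rows 6
dp [-0.132 -0.869  0.255] dr [0. 0. 0.] rows 6
dp [ 0.055 -0.312  0.369] dr [-0.005 -0.    -0.007] rows 3
```

```bash
python3 -m inch '{"dp":[[-0.23,-0.835,0.164],[-0.23,-0.835,0.164],[-0.23,-0.835,0.164],[-0.23,-0.835,0.164],[-0.23,-0.835,0.164],[-0.23,-0.835,0.164],[-0.23,-0.835,0.164],[-0.23,-0.835,0.164]],"dr":[[0,0,0],[0,0,0],[0,0,0],[0,0,0],[0,0,0],[0,0,0],[0,0,0],[0,0,0]]}'
python3 -m inch '{"dp":[[-0.132,-0.87,0.255],[-0.132,-0.87,0.255],[-0.132,-0.87,0.255],[-0.132,-0.87,0.255],[-0.132,-0.87,0.255],[-0.132,-0.87,0.255],[-0.132,-0.87,0.255],[-0.132,-0.87,0.255]],"dr":[[0,0,0],[0,0,0],[0,0,0],[0,0,0],[0,0,0],[0,0,0],[0,0,0],[0,0,0]]}'
python3 -m inch '{"dp":[[0.055,-0.312,0.369],[0.055,-0.312,0.369],[0.055,-0.312,0.369],[0.055,-0.312,0.369],[0.055,-0.312,0.369],[0.055,-0.312,0.369]],"dr":[[-0.005,0,-0.007],[-0.005,0,-0.007],[-0.005,0,-0.007],[-0.005,0,-0.007],[-0.005,0,-0.007],[-0.005,0,-0.007]]}'
python3 - <<'E'
from m import *
from plan import *
s=manip.get_state();print(s['joints'],s['tcp_pos'],pose((.503,-.351,.26),-9,35)[0])
f=lambda i:np.clip(i[:,:,::-1]*1.6,0,255).astype('uint8')
cv2.imwrite('pics/g1.png',np.hstack([crop(f(cs['img']),300,210,80,120,5),crop(f(ct['img']),355,140,80,120,5)]))
print(proj(cs,s['tcp_pos']),proj(ct,s['tcp_pos']))
E
```

```text
time_s: 2.7
tcp_pos: [0.4505, 0.0178, 0.3848]
tcp_rot: [0.082, 0.95, -0.026, 0.3]
force: [0.5, 0.1, 1.2]
finger_gap: 0.0399
finger_force: 0.0
time_s: 3.5
tcp_pos: [0.4814, -0.2514, 0.3449]
tcp_rot: [0.081, 0.95, -0.026, 0.3]
force: [0.1, 0.4, 0.4]
finger_gap: 0.0402
finger_force: 0.0
time_s: 4.1
tcp_pos: [0.5147, -0.3531, 0.248]
tcp_rot: [0.073, 0.95, -0.025, 0.301]
force: [0.1, -0.0, 0.1]
finger_gap: 0.0397
finger_force: 0.0
[-0.98115858 -0.14906209  1.98251501  0.5512129   0.93704825 -2.64677228] [ 0.51431896 -0.35372336  0.24833006] [ 0.51376378 -0.35270482  0.24443611]
[351.54583271 281.047193  ] [419.61647619 187.36788124]
```

View pics/g1.png

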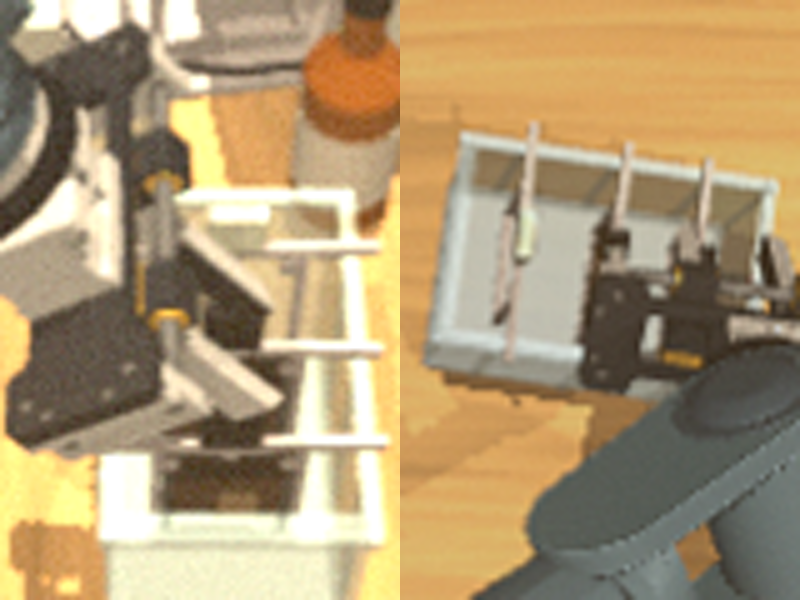

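The right hanger lies between the fingers: tips at about (685,240) and (775,260) in the top crop, bar at about (703,210). J6 is close to its limit, so I'll take the half turn first.

```bash
python3 -m inch '{"dp":[[0,0,0],[0,0,0],[0,0,0],[0,0,0],[0,0,0],[0,0,0],[0,0,0],[0,0,0],[0,0,0],[0,0,0],[0,0,0]],"dr":[[0,0,0.75],[0,0,0.75],[0,0,0.75],[0,0,0.75],[0,0,0.75],[0,0,0.75],[0,0,0.75],[0,0,0.75],[0,0,0.75],[0,0,0.75],[0,0,0.75]]}' | head -2
python3 -m inch '{"dp":[[0,0,0],[0,0,0],[0,0,0],[0,0,0],[0,0,0],[0,0,0],[0,0,0],[0,0,0],[0,0,0],[0,0,0],[0,0,0],[0,0,0]],"dr":[[0,0,0.75],[0,0,0.75],[0,0,0.75],[0,0,0.75],[0,0,0.75],[0,0,0.75],[0,0,0.75],[0,0,0.75],[0,0,0.75],[0,0,0.75],[0,0,0.75],[0,0,0.75]]}' | head -2
sed -i 's/M=np.c_\[np.cross(y,z),y,z\]/y=-y;M=np.c_[np.cross(y,z),y,z]/' plan.py
python3 - <<'E'
from plan import *
print(manip.get_state()['joints'])
plan([((.503,-.351,.24),-9,35),((.503,-.351,.188),-9,35),((.503,-.351,.36),-9,35)])
E
```

```text
time_s: 5.3
tcp_pos: [0.5138, -0.3542, 0.2476]
time_s: 6.5
tcp_pos: [0.5137, -0.3543, 0.2474]
[-0.98249846 -0.14780198  1.98290341  0.55119034  0.93693055  0.49434554]
dp [-0.045 -0.005  0.062] dr [ 0.001 -0.002  0.002] rows 1
dp [-0.099 -0.     0.142] dr [0. 0. 0.] rows 2
dp [ 0.329  0.    -0.47 ] dr [0. 0. 0.] rows 4
```

```bash
python3 -m inch '{"dp":[[-0.045,-0.005,0.062],[-0.045,-0.005,0.062],[-0.08,-0.005,0.11],[-0.12,-0.005,0.17],[-0.144,-0.005,0.204],[-0.144,-0.005,0.204],[-0.144,-0.005,0.204],[-0.144,-0.005,0.204]],"dr":[[0,0,0],[0,0,0],[0,0,0],[0,0,0],[0,0,0],[0,0,0],[0,0,0],[0,0,0]]}'
python3 - <<'E'
from m import *
from plan import *
s=manip.get_state();print(s['joints'],s['tcp_pos'],pose((.503,-.351,.188),-9,35)[0])
f=lambda i:np.clip(i[:,:,::-1]*1.6,0,255).astype('uint8')
cv2.imwrite('pics/g2.png',np.hstack([crop(f(cs['img']),310,230,80,100,5),crop(f(ct['img']),375,150,80,100,5)]))
E
```

```text
time_s: 7.3
tcp_pos: [0.5139, -0.3539, 0.1719]
tcp_rot: [0.95, -0.074, 0.301, 0.025]
force: [0.8, 0.5, -0.5]
finger_gap: 0.0398
finger_force: 0.0
[-0.9817205  -0.0541358   2.04428607  0.62224419  0.80801582  0.38515597] [ 0.51374377 -0.35378252  0.17159533] [ 0.51376378 -0.35270482  0.17243611]
```

View pics/g2.png

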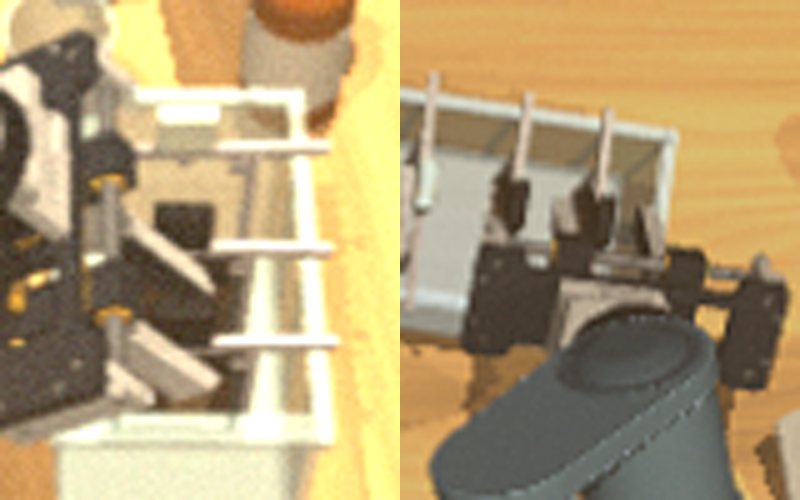

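The grip sits between the fingers, a few mm left of their middle: grip at about x=597, fingers 580 to 637 in the top crop. I'll shift 3 mm left, close and lift.

```bash
python3 -m inch '{"dp":[[0,-0.01,0],[0,-0.01,0],[0,-0.01,0]],"dr":[[0,0,0],[0,0,0],[0,0,0]]}' | head -2
python3 -m inch '{"dp":[[0,0,0],[0,0,0],[0,0,0],[0,0,0],[0,0,0],[0,0,0],[0,0,0]],"dr":[[0,0,0],[0,0,0],[0,0,0],[0,0,0],[0,0,0],[0,0,0],[0,0,0]]}' 1 35
python3 -m inch '{"dp":[[0.038,0,-0.055],[0.1,0,-0.14],[0.16,0,-0.23],[0.24,0,-0.34],[0.36,0,-0.51],[0.36,0,-0.51],[0.36,0,-0.51]],"dr":[[0,0,0],[0,0,0],[0,0,0],[0,0,0],[0,0,0],[0,0,0],[0,0,0]]}'
python3 - <<'E'
from m import *
f=lambda i:np.clip(i[:,:,::-1]*1.6,0,255).astype('uint8')
cv2.imwrite('pics/g3.png',np.hstack([crop(f(cs['img']),290,190,100,130,4),crop(f(ct['img']),355,130,100,130,4)]))
from plan import *
t=(.594,.174);print(manip.get_state()['joints'])
plan([((.47,-.24,.37),-9,35),((.44,.02,.37),-2,35),((.44,.174,.36),-2,35),((t[0],t[1],.345),-2,35),((t[0],t[1],.22),-2,35)])
E
```

```text
time_s: 7.7
tcp_pos: [0.5139, -0.3501, 0.1704]
time_s: 8.4
tcp_pos: [0.5138, -0.3504, 0.1703]
tcp_rot: [0.951, -0.075, 0.3, 0.024]
force: [0.6, -0.4, 0.6]
finger_gap: 0.0101
finger_force: 35.0
time_s: 9.1
tcp_pos: [0.5149, -0.3508, 0.3603]
tcp_rot: [0.95, -0.074, 0.301, 0.026]
force: [0.5, 0.3, -2.5]
finger_gap: 0.0098
finger_force: 35.0
[-0.97628401 -0.2305536   1.8567284   0.48366859  1.12159059  0.62599974]
dp [-0.136 -0.338 -0.093] dr [-0.001  0.001 -0.   ] rows 3
dp [-0.192 -0.845 -0.135] dr [ 0.033 -0.    -0.048] rows 6
dp [-0.034 -0.513  0.017] dr [0. 0. 0.] rows 4
dp [ 0.392 -0.018  0.335] dr [0. 0. 0.] rows 4
dp [-0.239 -0.     0.341] dr [0. 0. 0.] rows 3
```

View pics/g3.png

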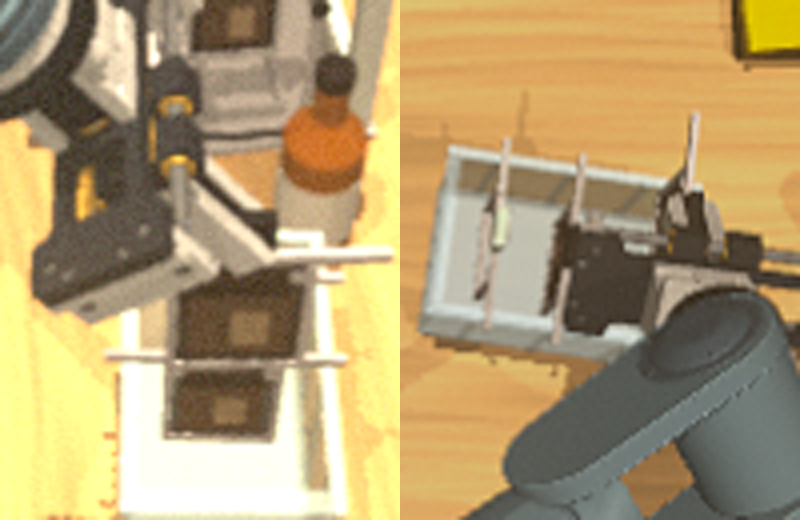

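The hanger is lifted level, clear of the tank, with its film bar's far end at (390,255) in the scene crop and (697,112) in the top crop. I'll check the in-hand offset while moving to the front of the dryer.

```bash
python3 - <<'E'
from m import *
from plan import *
s=manip.get_state();g=np.array(s['tcp_pos'])-.019*R.from_quat(s['tcp_rot']).apply([0,0,1])
p,e=tri(cs,(387.1,253.4),ct,(428.9,157.6));print('far end',p,e,'grasp',g,p-g)
E
python3 -m inch '{"dp":[[-0.05,-0.11,-0.03],[-0.136,-0.338,-0.093],[-0.136,-0.338,-0.093],[-0.136,-0.338,-0.093],[-0.136,-0.338,-0.093]],"dr":[[0,0,0],[0,0,0],[0,0,0],[0,0,0],[0,0,0]]}' | head -2
python3 -m inch '{"dp":[[-0.03,-0.13,-0.02],[-0.06,-0.26,-0.04],[-0.192,-0.845,-0.135],[-0.192,-0.845,-0.135],[-0.192,-0.845,-0.135],[-0.192,-0.845,-0.135],[-0.192,-0.845,-0.135],[-0.192,-0.845,-0.135]],"dr":[[0.01,0,-0.015],[0.02,0,-0.03],[0.033,0,-0.048],[0.033,0,-0.048],[0.033,0,-0.048],[0.033,0,-0.048],[0.033,0,-0.048],[0.033,0,-0.048]]}' 
python3 -m inch '{"dp":[[-0.01,-0.16,0.01],[-0.034,-0.513,0.017],[-0.034,-0.513,0.017],[-0.034,-0.513,0.017],[-0.034,-0.513,0.017],[-0.034,-0.513,0.017]],"dr":[[0,0,0],[0,0,0],[0,0,0],[0,0,0],[0,0,0],[0,0,0]]}' 
python3 - <<'E'
from m import *
from plan import *
t=(.594,.174);s=manip.get_state();print(s['joints'])
g=np.array(s['tcp_pos'])-.019*R.from_quat(s['tcp_rot']).apply([0,0,1]);print('grasp',g)
f=lambda i:np.clip(i[:,:,::-1]*1.6,0,255).astype('uint8')
cv2.imwrite('pics/g4.png',np.hstack([crop(f(cs['img']),270,100,100,120,4),crop(f(ct['img']),200,130,100,120,4)]))
plan([((t[0],t[1],.345),-2,35),((t[0],t[1],.22),-2,35)])
E
```

```text
far end [ 0.57944789 -0.36184776  0.35391028] 0.000611153431789604 grasp [ 0.50300811 -0.3476718   0.36940737] [ 0.07643977 -0.01417597 -0.01549709]
time_s: 9.8
tcp_pos: [0.4812, -0.2419, 0.3553]
time_s: 10.6
tcp_pos: [0.4517, 0.0192, 0.356]
tcp_rot: [0.954, -0.016, 0.3, 0.006]
force: [0.5, -0.6, -0.8]
finger_gap: 0.0099
finger_force: 35.0
time_s: 11.2
tcp_pos: [0.4522, 0.1711, 0.3458]
tcp_rot: [0.954, -0.018, 0.3, 0.007]
force: [-0.0, 0.3, -1.0]
finger_gap: 0.0097
finger_force: 35.0
[ 0.21059926 -0.63572883  2.15303521 -0.16811377  1.03432266  1.86225576]
grasp [0.44130064 0.17109099 0.36184142]
dp [ 0.384 -0.03   0.338] dr [ 0.002 -0.    -0.001] rows 4
dp [-0.239 -0.     0.341] dr [0. 0. 0.] rows 3
```

View pics/g4.png

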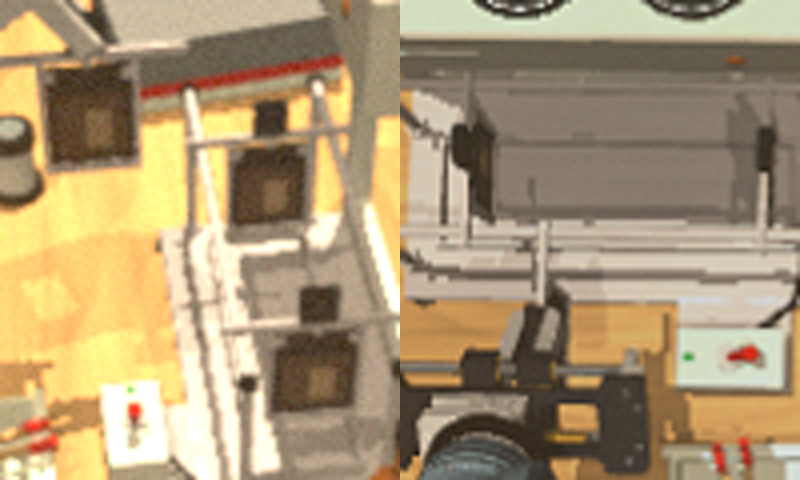

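Film 1 hangs level in front of the dryer (scene crop, bar at y≈50). Its place between the drying hangers, at x≈460 and 765 in the top crop, is free. Moving in.

```bash
python3 -m inch '{"dp":[[0.08,-0.01,0.07],[0.19,-0.03,0.17],[0.29,-0.03,0.25],[0.378,-0.03,0.335],[0.378,-0.03,0.335],[0.378,-0.03,0.335],[0.378,-0.03,0.335]],"dr":[[0,0,0],[0.005,0,-0.007],[0.005,0,-0.007],[0.005,0,-0.007],[0.005,0,-0.007],[0.005,0,-0.007],[0.005,0,-0.007]]}' 
python3 - <<'E'
from m import *
from plan import *
s=manip.get_state();print(s['joints'])
g=np.array(s['tcp_pos'])-.019*R.from_quat(s['tcp_rot']).apply([0,0,1]);print('grasp',g)
f=lambda i:np.clip(i[:,:,::-1]*1.6,0,255).astype('uint8')
cv2.imwrite('pics/g5.png',np.hstack([crop(f(cs['img']),290,90,100,120,4),crop(f(ct['img']),200,130,100,120,4)]))
plan([((.592,.174,.225),-1,35)])
E
```

```text
time_s: 12.0
tcp_pos: [0.6019, 0.1755, 0.3298]
tcp_rot: [0.953, -0.009, 0.301, 0.004]
force: [0.1, -0.3, -1.0]
finger_gap: 0.0099
finger_force: 35.0
[ 0.14788751 -0.23371609  1.9044307  -0.12600191  0.86811579  1.78711129]
grasp [0.59071533 0.17653519 0.34581566]
dp [-0.228  0.008  0.332] dr [ 0.001 -0.001  0.   ] rows 3
```

View pics/g5.png

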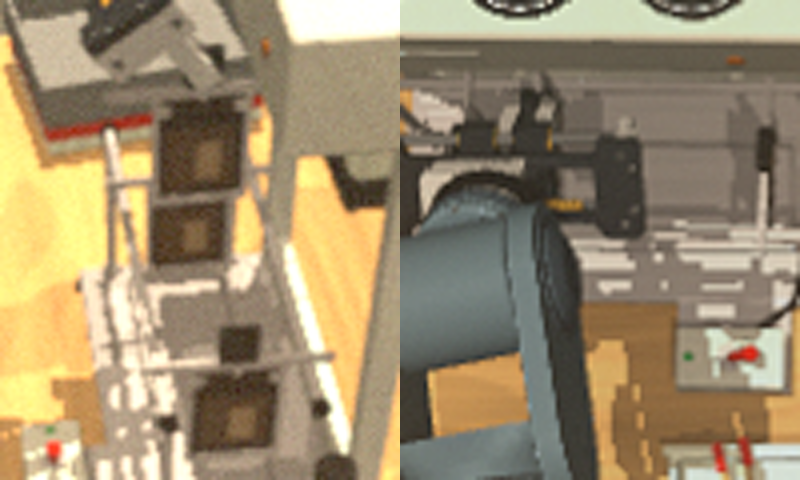

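Film 1 hangs level above the rails, between the near and far ones (scene crop 160–243). Lowering.

```bash
python3 -m inch '{"dp":[[-0.06,0.008,0.08],[-0.12,0.008,0.17],[-0.18,0.008,0.26],[-0.235,0.008,0.335],[-0.256,0.008,0.366],[-0.256,0.008,0.366],[-0.256,0.008,0.366]],"dr":[[0,0,0],[0,0,0],[0,0,0],[0,0,0],[0,0,0],[0,0,0],[0,0,0]]}' 
python3 -m inch '{"dp":[[-0.006,0,0.008],[-0.01,0,0.015],[-0.014,0,0.02],[-0.017,0,0.024],[-0.02,0,0.028],[-0.02,0,0.028]],"dr":[[0,0,0],[0,0,0],[0,0,0],[0,0,0],[0,0,0],[0,0,0]]}' 
python3 - <<'E'
from m import *
s=manip.get_state()
g=np.array(s['tcp_pos'])-.019*R.from_quat(s['tcp_rot']).apply([0,0,1]);print('grasp',g,s['force'])
f=lambda i:np.clip(i[:,:,::-1]*1.6,0,255).astype('uint8')
cv2.imwrite('pics/g6.png',crop(f(cs['img']),300,105,80,80,7))
E
```

```text
time_s: 12.8
tcp_pos: [0.6031, 0.1744, 0.1973]
tcp_rot: [0.953, -0.008, 0.302, 0.003]
force: [1.1, 0.1, -1.0]
finger_gap: 0.0095
finger_force: 35.0
time_s: 13.4
tcp_pos: [0.6024, 0.1741, 0.1852]
tcp_rot: [0.953, -0.008, 0.301, 0.003]
force: [-0.1, -0.2, 0.8]
finger_gap: 0.0094
finger_force: 35.0
grasp [0.59145662 0.17435919 0.20069877] [ 0.23673018 -0.34196824 -0.3638034 ]
```

View pics/g6.png

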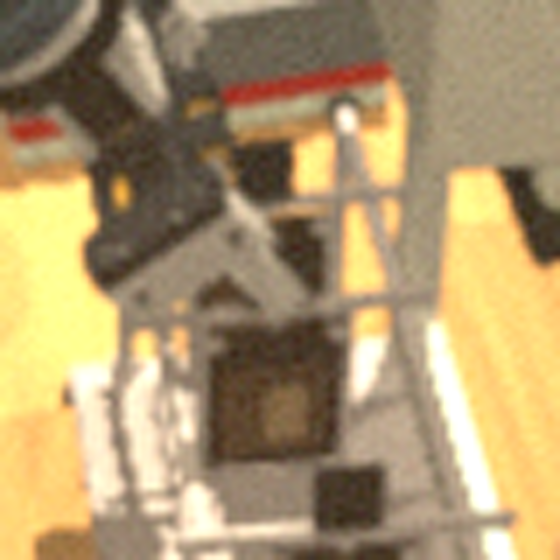

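The bar is at the rails (crop (130,325)–(440,300)). I'll creep down until the force shows contact.

```bash
for i in 1 2 3; do python3 -m inch '{"dp":[[-0.002,0,0.003],[-0.004,0,0.0055],[-0.004,0,0.0055]],"dr":[[0,0,0],[0,0,0],[0,0,0]]}' | egrep 'pos|force:' ; done
```

```text
tcp_pos: [0.6032, 0.1743, 0.185]
force: [-4.0, -0.4, 7.7]
finger_force: 35.0
tcp_pos: [0.6041, 0.1746, 0.1848]
force: [-7.8, -1.7, 12.5]
finger_force: 35.0
tcp_pos: [0.6051, 0.1748, 0.1848]
force: [-10.0, -0.4, 18.6]
finger_force: 35.0
```

```bash
python3 -m inch '{"dp":[[0.01,0,-0.014],[0.01,0,-0.014],[0.01,0,-0.014]],"dr":[[0,0,0],[0,0,0],[0,0,0]]}' | egrep 'pos|force:'
python3 -m inch '{"dp":[[0,0,0],[0,0,0],[0,0,0],[0,0,0],[0,0,0]],"dr":[[0,0,0],[0,0,0],[0,0,0],[0,0,0],[0,0,0]]}' 0.15
python3 -m inch '{"dp":[[0,0,-0.05],[0,0,-0.15],[0,0,-0.3],[0,0,-0.47],[0,0,-0.47],[0,0,-0.47],[0,0,-0.47]],"dr":[[0,0,0],[0,0,0],[0,0,0],[0,0,0],[0,0,0],[0,0,0],[0,0,0]]}' | egrep 'pos|force:'
python3 - <<'E'
from m import *
from plan import *
f=lambda i:np.clip(i[:,:,::-1]*1.6,0,255).astype('uint8')
cv2.imwrite('pics/g7.png',np.hstack([crop(f(cs['img']),300,105,80,120,5),crop(f(ct['img']),210,135,80,120,5)]))
plan([((.44,.0,.36),-5,35),((.47,-.25,.33),-10,35),((.515,-.297,.26),-10,35),((.515,-.297,.188),-10,35)])
E
```

```text
tcp_pos: [0.6027, 0.1743, 0.1849]
force: [-2.9, 0.5, 6.7]
finger_force: 35.0
time_s: 15.2
tcp_pos: [0.6019, 0.1741, 0.1835]
tcp_rot: [0.954, -0.008, 0.301, 0.003]
force: [1.2, 0.3, 0.1]
finger_gap: 0.0397
finger_force: 0.0
tcp_pos: [0.5208, 0.1755, 0.2975]
force: [0.6, 1.1, -0.0]
finger_force: 0.0
dp [-0.093  0.592 -0.257] dr [-0.018  0.002  0.028] rows 4
dp [0.084 0.825 0.181] dr [-0.024 -0.     0.034] rows 6
dp [0.009 0.128 0.291] dr [0. 0. 0.] rows 2
dp [-0.138  0.     0.197] dr [0. 0. 0.] rows 2
```

View pics/g7.png

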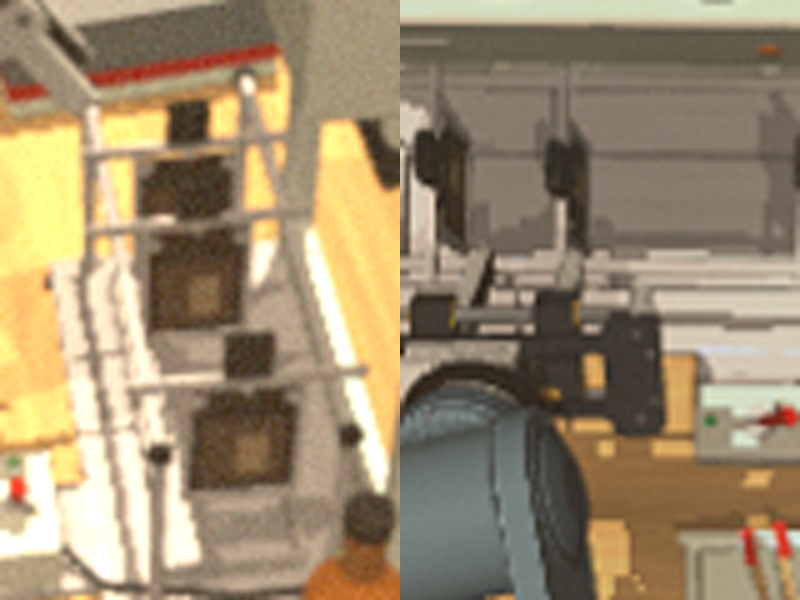

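Hanger 1 hangs across both rails (scene bar (90,230)–(310,212)), about 77 mm from the left drying hanger, and the neighbours have not moved. Going for the middle hanger.

```bash
python3 -m inch '{"dp":[[-0.05,0,-0.2],[-0.093,0.592,-0.257],[-0.093,0.592,-0.257],[-0.093,0.592,-0.257],[-0.093,0.592,-0.257],[-0.093,0.592,-0.257],[-0.093,0.592,-0.257]],"dr":[[0,0,0],[-0.018,0.002,0.028],[-0.018,0.002,0.028],[-0.018,0.002,0.028],[-0.018,0.002,0.028],[-0.018,0.002,0.028],[-0.018,0.002,0.028]]}' | egrep 'pos|force:'
python3 -m inch '{"dp":[[0.084,0.825,0.181],[0.084,0.825,0.181],[0.084,0.825,0.181],[0.084,0.825,0.181],[0.084,0.825,0.181],[0.084,0.825,0.181],[0.084,0.825,0.181],[0.084,0.825,0.181]],"dr":[[-0.024,0,0.034],[-0.024,0,0.034],[-0.024,0,0.034],[-0.024,0,0.034],[-0.024,0,0.034],[-0.024,0,0.034],[-0.024,0,0.034],[-0.024,0,0.034]]}' | egrep 'pos|force:'
python3 - <<'E'
from m import *
from plan import *
print(manip.get_state()['joints'])
plan([((.515,-.298,.24),-10,35),((.515,-.298,.188),-10,35)])
E
```

```text
tcp_pos: [0.4511, -0.0015, 0.3456]
force: [0.2, 0.2, -0.6]
finger_force: 0.0
tcp_pos: [0.4823, -0.2496, 0.3162]
force: [0.2, 0.6, -0.9]
finger_force: 0.0
[-0.89503555 -0.46408294  2.10042753  0.45402473  1.06470111  0.71304326]
dp [-0.038  0.141  0.351] dr [-0.001 -0.003  0.001] rows 3
dp [-0.099  0.     0.142] dr [0. 0. 0.] rows 2
```

```bash
python3 -m inch '{"dp":[[-0.038,0.141,0.351],[-0.038,0.141,0.351],[-0.038,0.141,0.351],[-0.038,0.141,0.351],[-0.07,0.141,0.4],[-0.11,0.141,0.45],[-0.137,0.141,0.493],[-0.137,0.141,0.493],[-0.137,0.141,0.493],[-0.137,0.141,0.493]],"dr":[[-0.001,-0.003,0.001],[-0.001,-0.003,0.001],[-0.001,-0.003,0.001],[-0.001,-0.003,0.001],[-0.001,-0.003,0.001],[-0.001,-0.003,0.001],[-0.001,-0.003,0.001],[-0.001,-0.003,0.001],[-0.001,-0.003,0.001],[-0.001,-0.003,0.001]]}'
python3 - <<'E'
from plan import *
s=manip.get_state()
print('grasp',np.array(s['tcp_pos'])-.019*R.from_quat(s['tcp_rot']).apply([0,0,1]),s['joints'])
c=manip.read_camera('top')
# mid bar's far part: bright streak crossing rows 168-180
i=c['img'].astype(int).sum(2)
for v in (169,171,173,175): print(v,[int(k) for k in i[v,390:412]], proj(c,(.5888,-.3133,.168)))
E
```

```text
time_s: 18.6
tcp_pos: [0.5259, -0.3026, 0.174]
tcp_rot: [0.95, -0.084, 0.3, 0.027]
force: [0.2, 0.2, 0.6]
finger_gap: 0.04
finger_force: 0.0
grasp [ 0.51515804 -0.30064983  0.18954515] [-0.88877416 -0.12174852  2.10146606  0.57481713  0.7602575   0.51581083]
169 [321, 294, 291, 292, 282, 277, 281, 287, 282, 276, 365, 363, 320, 309, 310, 315, 313, 312, 315, 317, 317, 317] [400.38621679 168.01142592]
171 [390, 395, 402, 408, 403, 396, 386, 382, 371, 282, 349, 360, 324, 321, 304, 287, 297, 287, 285, 285, 286, 286] [400.38621679 168.01142592]
173 [213, 215, 226, 247, 248, 257, 267, 293, 313, 322, 365, 371, 378, 392, 395, 404, 410, 405, 397, 390, 388, 369] [400.38621679 168.01142592]
175 [220, 216, 219, 217, 209, 196, 188, 199, 191, 351, 365, 254, 202, 212, 209, 219, 230, 245, 263, 288, 312, 321] [400.38621679 168.01142592]
```

```bash
python3 -m inch '{"dp":[[0,-0.008,0],[0,-0.008,0]],"dr":[[0,0,0],[0,0,0]]}' | head -2
python3 -m inch '{"dp":[[0,0,0],[0,0,0],[0,0,0],[0,0,0],[0,0,0],[0,0,0],[0,0,0]],"dr":[[0,0,0],[0,0,0],[0,0,0],[0,0,0],[0,0,0],[0,0,0],[0,0,0]]}' 1 35
python3 -m inch '{"dp":[[0.038,0,-0.055],[0.1,0,-0.14],[0.16,0,-0.23],[0.24,0,-0.34],[0.36,0,-0.51],[0.36,0,-0.51],[0.36,0,-0.51]],"dr":[[0,0,0],[0,0,0],[0,0,0],[0,0,0],[0,0,0],[0,0,0],[0,0,0]]}'
python3 - <<'E'
from m import *
from plan import *
s=manip.get_state();g=np.array(s['tcp_pos'])-.019*R.from_quat(s['tcp_rot']).apply([0,0,1]);print('grasp',g)
e=g+[.0765,-.0142,-.0155]
for c,n in((cs,'s'),(ct,'t')):
    q=proj(c,e);print(n,q);u,v=np.round(q).astype(int);i=c['img'].astype(int).sum(2);
    print(i[v-6:v+7,u-8:u+9])
plan([((.46,-.2,.37),-9,35),((.44,.02,.37),-2,35),((.44,.098,.36),-1,35),((.592,.098,.345),-1,35),((.592,.098,.212),-1,35)])
E
```

```text
time_s: 18.85
tcp_pos: [0.5259, -0.2997, 0.1728]
time_s: 19.55
tcp_pos: [0.5257, -0.2998, 0.1722]
tcp_rot: [0.95, -0.084, 0.299, 0.026]
force: [-0.4, 0.3, 0.1]
finger_gap: 0.0097
finger_force: 35.0
time_s: 20.25
tcp_pos: [0.5272, -0.3007, 0.3623]
tcp_rot: [0.95, -0.084, 0.3, 0.028]
force: [-0.8, -0.5, -1.5]
finger_gap: 0.0093
finger_force: 35.0
grasp [ 0.51540735 -0.29763876  0.37244375]
s [386.23919811 232.16233281]
[[248 247 211 288 400 475 463 464 477 473 476 482 469 462 477 488 495]
 [236 237 227 278 412 473 462 455 471 469 479 473 470 456 470 482 486]
 [223 229 224 307 430 471 470 470 472 476 485 477 473 454 458 469 492]
 [210 192 207 324 433 470 466 457 466 471 475 475 464 464 451 471 483]
 [214 202 203 357 451 472 471 459 470 482 489 474 475 472 454 453 478]
 [349 337 324 435 502 506 512 513 498 480 468 478 472 479 455 457 467]
 [506 509 505 522 556 542 554 546 525 500 484 478 472 477 464 450 465]
 [467 459 480 462 463 461 466 462 457 469 470 481 463 475 472 457 469]
 [333 334 333 332 332 329 327 328 385 443 466 475 478 472 478 465 453]
 [253 268 290 293 300 305 303 312 372 43
[... 767 characters left out ...]
0]
 [308 308 307 307 312 310 293 324 348 315 309 309 313 312 308 309 311]
 [307 303 306 302 306 303 265 342 375 314 306 304 308 302 303 304 303]
 [305 307 303 303 304 305 271 372 370 311 301 301 305 302 303 299 299]
 [305 306 307 310 310 312 270 368 368 314 307 310 307 305 309 307 306]
 [307 311 305 307 305 307 242 369 360 314 305 306 305 305 304 304 305]
 [299 302 299 300 303 303 251 369 342 305 299 301 301 302 301 302 302]]
dp [-0.201 -0.289 -0.129] dr [ 0.004  0.002 -0.008] rows 3
dp [-0.148 -0.718 -0.104] dr [ 0.033 -0.    -0.048] rows 5
dp [-0.027 -0.26   0.022] dr [ 0.005  0.    -0.007] rows 2
dp [ 0.386 -0.009  0.332] dr [0. 0. 0.] rows 4
dp [-0.254 -0.     0.363] dr [0. 0. 0.] rows 3
```

```bash
python3 -m inch '{"dp":[[-0.05,-0.08,-0.03],[-0.201,-0.289,-0.129],[-0.201,-0.289,-0.129],[-0.201,-0.289,-0.129],[-0.201,-0.289,-0.129]],"dr":[[0,0,0],[0.004,0.002,-0.008],[0.004,0.002,-0.008],[0.004,0.002,-0.008],[0.004,0.002,-0.008]]}' | egrep 'pos|force:'
python3 -m inch '{"dp":[[-0.03,-0.13,-0.02],[-0.06,-0.26,-0.04],[-0.148,-0.718,-0.104],[-0.148,-0.718,-0.104],[-0.148,-0.718,-0.104],[-0.148,-0.718,-0.104],[-0.148,-0.718,-0.104]],"dr":[[0.01,0,-0.015],[0.02,0,-0.03],[0.033,0,-0.048],[0.033,0,-0.048],[0.033,0,-0.048],[0.033,0,-0.048],[0.033,0,-0.048]]}' | egrep 'pos|force:'
python3 -m inch '{"dp":[[-0.01,-0.1,0.01],[-0.027,-0.26,0.022],[-0.027,-0.26,0.022],[-0.027,-0.26,0.022],[-0.027,-0.26,0.022]],"dr":[[0,0,0],[0.005,0,-0.007],[0.005,0,-0.007],[0.005,0,-0.007],[0.005,0,-0.007]]}' | egrep 'pos|force:'
python3 - <<'E'
from plan import *
plan([((.592,.098,.345),-1,35),((.592,.098,.212),-1,35)])
E
```

```text
tcp_pos: [0.4709, -0.2015, 0.3542]
force: [-0.6, 0.1, -0.9]
finger_force: 35.0
tcp_pos: [0.4519, 0.0199, 0.3549]
force: [0.2, -0.4, -0.6]
finger_force: 35.0
tcp_pos: [0.4523, 0.0947, 0.3454]
force: [-0.6, -0.5, -1.1]
finger_force: 35.0
dp [ 0.38  -0.022  0.332] dr [ 0.003 -0.    -0.001] rows 4
dp [-0.254 -0.     0.363] dr [0. 0. 0.] rows 3
```

```bash
python3 -m inch '{"dp":[[0.08,-0.01,0.07],[0.19,-0.02,0.17],[0.29,-0.022,0.25],[0.38,-0.022,0.332],[0.38,-0.022,0.332],[0.38,-0.022,0.332],[0.38,-0.022,0.332]],"dr":[[0,0,0],[0.003,0,-0.001],[0.003,0,-0.001],[0.003,0,-0.001],[0.003,0,-0.001],[0.003,0,-0.001],[0.003,0,-0.001]]}' | egrep 'pos|force:'
python3 -m inch '{"dp":[[-0.06,0,0.08],[-0.12,0,0.17],[-0.18,0,0.26],[-0.235,0,0.335],[-0.254,0,0.363],[-0.254,0,0.363],[-0.254,0,0.363]],"dr":[[0,0,0],[0,0,0],[0,0,0],[0,0,0],[0,0,0],[0,0,0],[0,0,0]]}' | egrep 'pos|force:'
python3 -m inch '{"dp":[[-0.006,0,0.008],[-0.01,0,0.015],[-0.012,0,0.017],[-0.015,0,0.021],[-0.015,0,0.021]],"dr":[[0,0,0],[0,0,0],[0,0,0],[0,0,0],[0,0,0]]}' | egrep 'pos|force:'
for i in 1 2 3; do python3 -m inch '{"dp":[[-0.002,0,0.003],[-0.004,0,0.0055],[-0.004,0,0.0055]],"dr":[[0,0,0],[0,0,0],[0,0,0]]}' | egrep 'pos|force:' ; done
python3 - <<'E'
from m import *
s=manip.get_state();print('grasp',np.array(s['tcp_pos'])-.019*R.from_quat(s['tcp_rot']).apply([0,0,1]))
E
```

```text
tcp_pos: [0.6021, 0.0989, 0.3305]
force: [-0.1, -0.1, -1.1]
finger_force: 35.0
tcp_pos: [0.6036, 0.1008, 0.1996]
force: [-0.0, 0.1, -1.1]
finger_force: 35.0
tcp_pos: [0.6024, 0.1011, 0.1891]
force: [0.4, 0.3, -1.3]
finger_force: 35.0
tcp_pos: [0.6026, 0.1011, 0.1874]
force: [-1.1, 0.1, 0.2]
finger_force: 35.0
tcp_pos: [0.6034, 0.1011, 0.187]
force: [-3.2, -0.2, 6.1]
finger_force: 35.0
tcp_pos: [0.6044, 0.1011, 0.1869]
force: [-6.1, -0.7, 10.5]
finger_force: 35.0
grasp [0.59335046 0.10126565 0.20234276]
```

```bash
python3 -m inch '{"dp":[[0.007,0,-0.01],[0.007,0,-0.01],[0.007,0,-0.01]],"dr":[[0,0,0],[0,0,0],[0,0,0]]}' | egrep 'pos|force:'
python3 -m inch '{"dp":[[0,0,0],[0,0,0],[0,0,0],[0,0,0],[0,0,0]],"dr":[[0,0,0],[0,0,0],[0,0,0],[0,0,0],[0,0,0]]}' 0.15
python3 -m inch '{"dp":[[0,0,-0.05],[0,0,-0.15],[0,0,-0.3],[0,0,-0.47],[0,0,-0.47],[0,0,-0.47],[0,0,-0.47]],"dr":[[0,0,0],[0,0,0],[0,0,0],[0,0,0],[0,0,0],[0,0,0],[0,0,0]]}' | egrep 'pos|force:'
python3 -m inch '{"dp":[[0.1,0,-0.4],[0.1,0,-0.4],[0.1,0,-0.4],[0.1,0,-0.4],[0.1,0,-0.4]],"dr":[[0,0,0],[0,0,0],[0,0,0],[0,0,0],[0,0,0]]}' 1 | egrep 'pos|force:'
python3 - <<'E'
from m import *
B={}
for c,n,roi in((cs,'s',(290,190,320,220)),(ct,'t',(260,200,305,235))):
    i=c['img'].astype(int);x0,y0,x1,y1=roi;r=i[y0:y1,x0:x1]
    m=((r[:,:,0]>80)&(r[:,:,0]>2*r[:,:,1])).astype('uint8')
    k,l,st,ce=cv2.connectedComponentsWithStats(m)
    for j in range(1,k):print(n,ce[j]+[x0,y0],st[j])
    w=((r.min(2)>np.percentile(r.min(2),70))).astype('uint8');k,l,st,ce=cv2.connectedComponentsWithStats(w);j=1+np.argmax(st[1:,4]);print('white',st[j][:4]+[x0,y0,0,0],ce[j]+[x0,y0])
# hanger bars on rails: film/grip dark blobs in top
i=ct['img'].astype(int).sum(2)[150:205,210:312];k,l,st,ce=cv2.connectedComponentsWithStats((i<95).astype('uint8'))
for j in range(1,k):
    if st[j,4]>15:print('dark',ce[j]+[210,150],st[j],onz(ct,*(ce[j]+[210,150]),.2))
print(proj(cs,(.4506,.040,.085)),proj(ct,(.4506,.040,.085)),proj(ct,(.4506,.059,.05)))
E
```

```text
tcp_pos: [0.6026, 0.101, 0.1871]
force: [-1.4, -0.3, 2.2]
finger_force: 35.0
time_s: 25.75
tcp_pos: [0.6024, 0.1011, 0.1868]
tcp_rot: [0.953, -0.006, 0.302, 0.002]
force: [0.8, 0.0, 0.5]
finger_gap: 0.0397
finger_force: 0.0
tcp_pos: [0.5209, 0.102, 0.3004]
force: [0.1, -0.0, 0.4]
finger_force: 0.0
tcp_pos: [0.477, 0.1024, 0.4148]
force: [0.2, 0.8, -1.5]
finger_force: 0.0
s [303.25 202.25] [12 11  3  4  8]
white [296 195  16  21] [304.25146199 205.05263158]
white [261 200  38  11] [280.41960784 203.47058824]
dark [217.86813187 168.9010989 ] [ 3 11 10 21 91] [0.59231332 0.24343104 0.2       ]
dark [243.16438356 170.67123288] [29 13  8 21 73] [0.58493832 0.16664724 0.2       ]
dark [266.27659574 169.40425532] [54 13  5 20 47] [0.58711742 0.09676775 0.2       ]
dark [291.03225806 166.87096774] [80 12  4 11 31] [0.59311387 0.02201076 0.2       ]
[302.61938676 202.7739118 ] [288.10292468 217.93773223] [282.95284151 219.1577616 ]
```

```bash
python3 - <<'E'
from plan import *
plan([((.440,.003,.25),-2,35,0),((.455,.003,.077),-2,35,0),((.453,.052,.077),-2,35,0),((.453,.045,.077),-2,35,0),((.43,.045,.30),-2,35,0)])
E
```

```text
dp [-0.408  0.333  0.38 ] dr [-0.006  0.002  0.008] rows 4
dp [-0.29  -0.002  0.501] dr [0. 0. 0.] rows 4
dp [-0.01  -0.163 -0.007] dr [0. 0. 0.] rows 1
dp [0.001 0.023 0.   ] dr [0. 0. 0.] rows 1
dp [ 0.364  0.003 -0.653] dr [0. 0. 0.] rows 5
```

```bash
python3 -m inch '{"dp":[[-0.408,0.333,0.38],[-0.408,0.333,0.38],[-0.408,0.333,0.38],[-0.408,0.333,0.38],[-0.408,0.333,0.38],[-0.408,0.333,0.38],[-0.408,0.333,0.38]],"dr":[[-0.006,0.002,0.008],[-0.006,0.002,0.008],[-0.006,0.002,0.008],[-0.006,0.002,0.008],[-0.006,0.002,0.008],[-0.006,0.002,0.008],[-0.006,0.002,0.008]]}' | egrep 'pos|force:|gap'
python3 -m inch '{"dp":[[-0.07,0,0.12],[-0.15,0,0.25],[-0.22,0,0.38],[-0.29,-0.002,0.501],[-0.29,-0.002,0.501],[-0.29,-0.002,0.501]],"dr":[[0,0,0],[0,0,0],[0,0,0],[0,0,0],[0,0,0],[0,0,0]]}' | egrep 'pos|force:'
python3 -m inch '{"dp":[[0,-0.03,0],[0,-0.06,0],[0,-0.09,0],[0,-0.12,0],[0,-0.14,0],[-0.01,-0.163,-0.007],[-0.01,-0.163,-0.007],[-0.01,-0.163,-0.007]],"dr":[[0,0,0],[0,0,0],[0,0,0],[0,0,0],[0,0,0],[0,0,0],[0,0,0],[0,0,0]]}' | egrep 'pos|force:'
python3 -m inch '{"dp":[[0,0.04,0],[0,0.04,0],[0.12,0.04,-0.22],[0.24,0.04,-0.44],[0.364,0.04,-0.653],[0.364,0.04,-0.653],[0.364,0.04,-0.653],[0.364,0.04,-0.653]],"dr":[[0,0,0],[0,0,0],[0,0,0],[0,0,0],[0,0,0],[0,0,0],[0,0,0],[0,0,0]]}' | egrep 'pos|force:|time'
python3 - <<'E'
from m import *
for c,n,roi in((cs,'s',(290,190,325,225)),(ct,'t',(268,205,300,232))):
    i=c['img'].astype(int);x0,y0,x1,y1=roi;r=i[y0:y1,x0:x1]
    m=((r[:,:,0]>60)&(r[:,:,0]>2*r[:,:,1])).astype('uint8')
    k,l,st,ce=cv2.connectedComponentsWithStats(m)
    for j in range(1,k):print(n,ce[j]+[x0,y0],st[j])
for y in(.040,.078):print(y,proj(cs,(.45,y,.085)),proj(ct,(.45,y,.085)))
E
```

```text
tcp_pos: [0.4421, 0.0036, 0.2562]
force: [0.5, -0.4, 0.2]
finger_gap: 0.0004
finger_force: 0.0
tcp_pos: [0.4639, 0.004, 0.0833]
force: [0.6, -0.6, 1.7]
finger_force: 0.0
tcp_pos: [0.4627, 0.0523, 0.0856]
force: [0.2, -0.6, 0.8]
finger_force: 0.0
time_s: 29.95
tcp_pos: [0.438, 0.0407, 0.3113]
force: [0.7, -0.0, -0.9]
finger_force: 0.0
s [302.33333333 197.        ] [11  2  3 12 27]
t [275.63636364 217.90909091] [ 6 12  4  3 11]
0.04 [302.4348709  202.79749942] [288.10583229 218.12411379]
0.078 [300.89855476 194.26426325] [276.25112013 218.39002231]
```

```bash
python3 - <<'E'
from m import *
a=cv2.imread('pics/scene0.png');b=cs['img'][:,:,::-1]
d=(cv2.absdiff(a,b).max(2)>45).astype('uint8');d=cv2.morphologyEx(d,cv2.MORPH_OPEN,np.ones((3,3)))
k,l,st,ce=cv2.connectedComponentsWithStats(d)
print('scene changes (x,y,w,h,n)',[list(map(int,s)) for s in st[1:] if s[4]>20])
g=b.astype(int).sum(2)
for y in(.022,.0985,.175):
  for x in(.594-.066,.594+.066):
    p=proj(cs,(x,y,.179));u,v=np.round(p).astype(int);print(y,x,p,g[v-4:v+5,u])
E
```

```text
scene changes (x,y,w,h,n) [[17, 0, 7, 5, 21], [27, 0, 22, 5, 69], [40, 0, 202, 90, 6274], [0, 20, 35, 27, 584], [0, 43, 18, 10, 127], [43, 50, 7, 4, 27], [0, 53, 35, 18, 452], [21, 56, 219, 147, 11564], [0, 79, 17, 19, 162], [241, 95, 15, 11, 123], [251, 100, 30, 56, 852], [104, 109, 5, 7, 29], [34, 128, 44, 67, 823], [279, 134, 16, 20, 176], [60, 143, 6, 7, 24], [330, 150, 21, 13, 96], [75, 156, 10, 7, 43], [70, 166, 32, 21, 490], [334, 167, 13, 12, 111], [174, 191, 31, 32, 667], [103, 206, 22, 18, 275], [261, 216, 8, 5, 27], [229, 219, 6, 5, 24], [278, 221, 6, 5, 25], [235, 224, 47, 31, 932], [200, 227, 33, 34, 622], [222, 227, 7, 9, 43], [286, 229, 10, 7, 57], [91, 247, 46, 23, 701], [175, 259, 11, 10, 72], [330, 270, 32, 47, 1173], [134, 273, 35, 13, 264], [173, 274, 7, 5, 24]]
0.022 0.528 [327.51782223 183.33648139] [513 504 465 326 289 354 369 401 419]
0.022 0.6599999999999999 [369.94802625 178.12158412] [455 514 533 486 357 284 383 550 603]
0.0985 0.528 [323.22848825 166.2809673 ] [466 483 463 408 302 341 384 382 403]
0.0985 0.6599999999999999 [363.9222407  161.48843674] [540 563 567 442 279 290 504 544 495]
0.175 0.528 [319.29084614 150.63734285] [391 394 427 406 320 319 378 402 391]
0.175 0.6599999999999999 [358.37433789 146.21473079] [278 300 284 286 281 257 269 296 313]
```

```bash
python3 -c "
from workcell import manip
print(manip.job_done())"
```

```text
the job is handed in; nothing more can be done
None
```

Both film hangers hang across the dryer's rails, about 75 mm from their neighbours, and the red switch is on. The empty hanger is still in the tank, and I handed the job in at about 30 s on the robot's clock.

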